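# Set a pine blank to length in the sawing jig

## Robot

A 6-joint arm with a two-finger parallel gripper is mounted at the origin on the work surface. World frame = base frame: x ahead of the robot, y to its left, z up, the work surface at z = 0. Lengths are in m, angles in rad, forces in N, time in s.
With the tool pointing down it reaches from about 0.225 to 0.875 m from the base axis. Payload 3.4 kg.
Tool frame: the origin (TCP) lies midway between the tips of the shut fingers; the grasp point (between the pads) lies 19 mm behind it; x points along the fingers, z is the direction in which the jaws open and shut, and the axes are right-handed (so a half turn about x gives the same grasp; the last joint's range is limited). The gripper opens to 85 mm and grips with 20 to 120 N. Pads are 22 mm wide; open, the fingers measure 114 mm over their backs; the gripper's body (76 mm by 85 mm) begins 54 mm behind the grasp point. The pads swing forward as they close: fully open they stand 13 mm farther back than shut.
Start: joints at [1.226, 0.276, 1.505, -0, 1.361, -0.121], TCP at [0.128, 0.561, 0.231] pointing down, gripper open.
Joint ranges: [-2.89, 2.89], [-0.75, 2.08], [0.22, 2.7], [-1.18, 4.32], [0.11, 2.71], [-2.7, 2.7]. Speed limits (rad/s): [2.57, 2.57, 3.14, 3.14, 3.14, 3.14].

## Interface

Orientations are given as [roll, pitch, yaw] about the fixed x, y, z axes, in that order (R = Rz(yaw) Ry(pitch) Rx(roll)).
In Python, from bench import bot, eyes, ticket gives the robot as it stands.
- The arm moves only by the tool send_rows, never from a script. Its argument "commands" is a list of rows, each an object with "travel": the shift along the world's x, y, z in m, a list of three; "roll": the turn about the world's z in degrees; "hand": the opening in per cent of the stroke, from 0 (shut) to 100 (fully open). In form: [{"travel": [x, y, z], "roll": roll, "hand": hand}, ...]. A call has exactly 8 rows; each row is the pose to reach, as a shift and turn from the pose commanded when the call began; what a row does not reach only later rows make up. A row lasts 1/12 s, in which the tool goes at most 41.7 mm and 7.16 degrees, less where a joint would pass 70% of its speed; a pose out of reach is approached as far as the arm can. A call with a gripper value outside its range is refused whole. The fingers move at their own pace and stop on an object; "newtons" is the grip in N (left out, the last holds). Time passes only in rows, so rows that repeat a pose let the fingers close, or fill a call up. It gives the time, the measured TCP pose, the force and the opening at its end, in the units of the state.
- bot.get_obs(): the state, without advancing time (a new reading comes with each control period).
- eyes.camera(name): name is "scene" or "top"; returns the picture (480x640x3 uint8, red, green, blue); there is no depth.
- eyes.get_calibration(name): a dict with "fx", "fy", "cx", "cy" (pixels), "k1" (the pictures are not rectified: a ray, as slopes to the right and down, at radius r is drawn at 1 + k1 r^2 times it, then the intrinsics apply), "xyz" and "attitude" of the camera in the world. Camera axes: x right, y up, looking along -z (the intrinsics and any distortion apply to the point x, -y, -z); pixel columns grow to the right and rows downward; lengths in m; the calibration is good to about 2 mm. A picture is of the moment at which its call begins. get_calibration takes no time and is no camera call.
- ticket.sign_off(): hands the job in, once; it reports no verdict.
The state is a dict: "clock": time; "qpos": joint angles; "dq": joint speeds; "joint_torque": joint torques, N m; "position": TCP position; "eef_rot": TCP orientation; "contact_force": force on the tool from outside, world axes, zero at the start; "wrist_torque": the same for the moment, N m; "grip_width": finger opening in m.
Only numpy, scipy, OpenCV 4.12 (cv2) and the standard library are available. Lean on these libraries where they do the work, as an engineer would, in place of code of your own. Each camera call takes 0.05 s, during which the arm holds its last target. There are 200 camera calls.

## Task

Set the long pine blank in the sawing jig for a cut to length: flip the red length stop fully down in front of the fence, and push the blank until its long side lies flush against the fence and its left end touches the stop. Push it with the fingertips and never pick it up: it stays flat on the jig's base throughout. Leave the short sawn piece, the glue bottle and the saw where they are.

Things in the scene. Friction and masses are not known exactly. Their poses are not given: they have to be found in the camera images.
- jig: Sawing jig screwed to the bench: dark plywood base 340 mm (x) by 600 mm (y), 18 mm thick; origin at the centre of its underside, on the bench top. Its x points away from the robot to the fence (within 11 degrees of world x), y along the fence to the robot's left, z up. The pine fence runs the whole length in y, its face at jig x = 100 mm, 32 mm thick; behind it the base is bare.
- fence_top (a point): Point on the top front edge of the fence's left part, at jig x = 100 mm, y = 130 mm, 70 mm above the bench; axes as the jig's. The left part carries an aluminium track along its top; right of a 4 mm saw kerf at jig y = 0 there is no track and the fence is 62 mm high.
- stop_pivot (a point): Hinge axis (along jig y) of the red flip stop, at mid-width of its arm, 82 mm above the bench, over the middle of the fence (jig x = 116 mm); axes as the jig's. Its aluminium carriage is locked to the track and cannot slide. The black locking knob, 34 mm across, top 98 mm above the bench, stands 48 mm to its left.
- stop_arm (a joint): Red L-shaped stop arm, rad: 0 fully down on its rest, growing as it flips up and back (at most 1.95); starts raised; friction hinge, 0.06 N m, stays where left. Down: a plate 24 mm wide, 8 thick, centred on the pivot's height, reaches 58 mm from the pivot towards the robot; a foot hangs from it to 4 mm above the base. At 1.57 the plate stands straight up, the foot pointing at the robot.
- stop_face (a point): Centre of the stop surface with the arm down: right-hand (-y) side of the red foot (20 mm wide, 18 to 54 mm from the pivot towards the robot), 40 mm above the bench, 10 mm right of the pivot, 36 mm from it towards the robot. The blank's left end should rest against the plane through this point square to jig y. It does not move with the arm.
- blank: Loose pine blank 58 mm wide (its x) by 240 mm long (its y), 32 mm high, about 0.2 kg; origin at the centre of its underside. It lies flat on the jig's base in front of the fence (underside 18 mm above the bench), turned up to 0.3 rad from the fence; its +y end is the left end. Against the fence its origin is at jig x = 71 mm.
- blank_end (a point): Centre of the blank's left (+y) end face, 120 mm from its origin and 16 mm above its underside.
- sawn_piece: Loose finished piece of the same pine, 58 x 110 x 32 mm, lying on the left front of the jig's base; origin at the centre of its underside, its long side along its y. To be left alone.
- glue: White glue bottle, 58 mm in diameter, 165 mm tall, standing on the bench left of the jig; origin at the centre of its underside. To be left alone.
- saw: Back saw lying flat on the bench right of the jig, about 380 mm long (its x) by 100 mm, 22 mm high at the handle; origin near the middle, on the bench. To be left alone.
Not all that is in view belongs to the job. What is shaped like the blank but yellow is not meant.

How it is judged:
By the outcome, as a careful person would: the job done as asked, in the order asked, and still so for the second after the job is handed in, with the robot touching nothing.
It also fails if it takes over 51 s, if anything falls off the work surface, if the arm or the gripper's body presses on something with over 40 N, if the wrist force passes 120 N, or if a joint passes its speed limit or range.

## Working session

There is one attempt and no reset: what is moved stays moved. The work goes in short steps, Python scripts to look and compute and a tool call to move; the robot and the scene stay as the last step left them, time stands still between calls to the robot, and variables do not carry over. Pictures are saved under pics/ and viewed, about 8 in all and at most 12, crops included, and the job is handed in when it is done.

Besides the shell and the picture viewer there is one more tool, called in YAML: its name, and indented under it one key for each argument. send_rows: Moves the arm, as the interface text tells. Its arguments: {"type":"object","properties":{"commands":{"type":"array"},"newtons":{"type":"number"}},"required":["commands"]}

```bash
mkdir -p pics; ls; python3 - <<'E'
from bench import bot,eyes
import cv2
o=bot.get_obs();print(o)
for n in("scene","top"):
    print(n,eyes.get_calibration(n));cv2.imwrite(f"pics/{n}0.png",eyes.camera(n)[:,:,::-1])
E
```

```text
pics
{'clock': 0.0, 'qpos': array([ 1.22598400e+00,  2.76603771e-01,  1.50616470e+00, -4.80581872e-05,
        1.36066347e+00, -1.21026945e-01]), 'dq': array([ 0.00030268, -0.00189931,  0.00101332,  0.00119337,  0.00027187,
        0.00109339]), 'joint_torque': array([ 8.94241348e-04, -4.16767108e+01, -2.45797884e+01, -4.32629968e-04,
        1.10322985e-02, -5.63693263e-06]), 'position': array([0.12746103, 0.56014842, 0.23042211]), 'eef_rot': array([ 3.04610406,  1.56895644, -1.89006023]), 'contact_force': array([ 0.18088866, -0.56155055,  0.07426206]), 'wrist_torque': array([ 0.0150474 , -0.07182119,  0.01045831]), 'grip_width': 0.08541878389201356}
scene {'fx': 537.0997596271299, 'fy': 537.0997596271299, 'cx': 321.1509133337101, 'cy': 241.43346754337804, 'k1': 0.04133143966210751, 'xyz': array([ 1.14367013, -0.79107202,  1.27278589]), 'attitude': array([ 0.73329621, -0.00208847,  0.79750623])}
top {'fx': 440.563550784041, 'fy': 440.563550784041, 'cx': 323.2430203941147, 'cy': 241.41739923579735, 'k1': -0.06961997557035797, 'xyz': array([ 0.2118719 , -0.04357139,  1.18653086]), 'attitude': array([ 0.16872548,  0.00564916, -1.56968858])}
```

View pics/scene0.png

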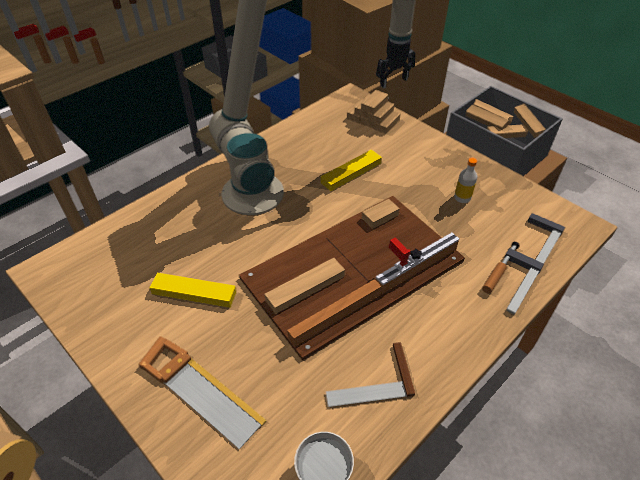

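View pics/top0.png

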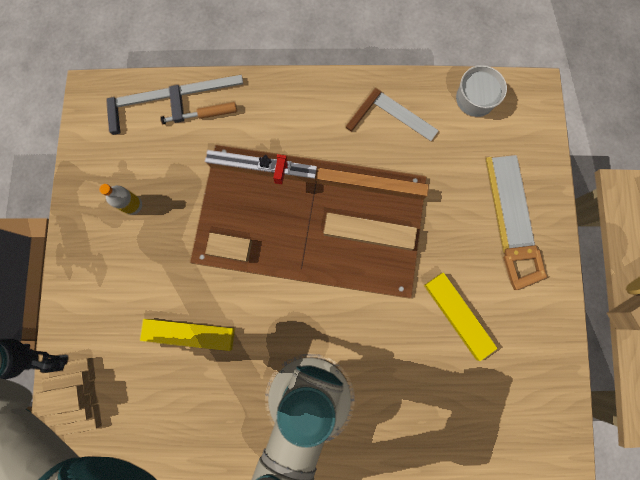

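The pine blank is at top (371,230) and scene (305,284). It is on the jig's base, plain pine and long. The yellow bars at top (187,334) and (461,316) are look-alikes on the bench, and the short pine at (229,246) is the sawn piece. I'll confirm this in an enlarged crop.

```bash
python3 - <<'E'
import cv2
a=cv2.imread("pics/top0.png")[140:305,185:440];cv2.imwrite("pics/topc.png",cv2.resize(a,None,fx=3,fy=3,interpolation=cv2.INTER_CUBIC))
a=cv2.imread("pics/scene0.png")[190:360,235:475];cv2.imwrite("pics/scenec.png",cv2.resize(a,None,fx=3,fy=3,interpolation=cv2.INTER_CUBIC))
E
```

```text
(no output)
```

View pics/topc.png

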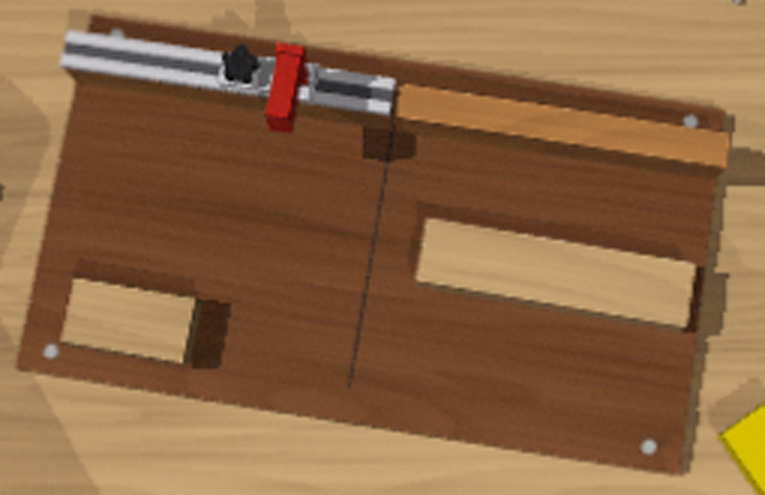

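View pics/scenec.png

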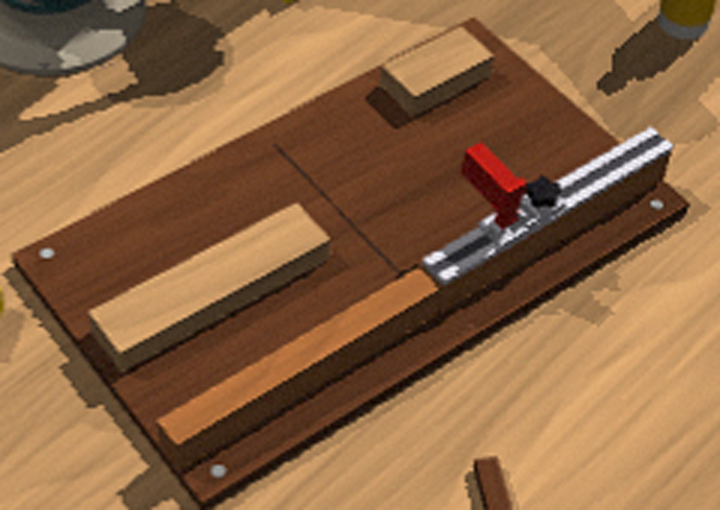

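The crops confirm it: the blank is the long pine piece at top crop (415–696, 218–327), on the base right of the kerf. The red arm at (268–303, 45–130) is raised, and the knob is at (240,65). Next I'll fit the poses.

```bash
cat > h.py <<'E'
import numpy as np
from scipy.spatial.transform import Rotation as R
from scipy.optimize import least_squares
from bench import bot,eyes
C={n:eyes.get_calibration(n) for n in("scene","top")}
OFF={"top":(185,140),"scene":(235,190)}
def proj(n,P):
    c=C[n];p=(np.atleast_2d(P)-c["xyz"])@R.from_euler("xyz",c["attitude"]).as_matrix()
    s=np.c_[p[:,0]/-p[:,2],-p[:,1]/-p[:,2]];s=s*(1+c["k1"]*(s**2).sum(1,keepdims=True))
    return s*c["fx"]+[c["cx"],c["cy"]]
def px(n,uv): return np.array(uv,float)/3-1/3+OFF[n]
def W(q,L): # local -> world, q=(x,y,yaw)
    L=np.atleast_2d(L).astype(float);c,s=np.cos(q[2]),np.sin(q[2])
    return np.c_[q[0]+c*L[:,0]-s*L[:,1],q[1]+s*L[:,0]+c*L[:,1],L[:,2]]
def fit(q0,obs):
    f=lambda q:np.concatenate([(proj(n,W(q,L))-px(n,uv)).ravel() for n,uv,L in obs])
    r=least_squares(f,q0,loss="soft_l1");print(np.round(r.x,4));print(np.round(f(r.x).reshape(-1,2),1).tolist());return r.x
def local(q,w): d=np.array(w[:2])-q[:2];c,s=np.cos(q[2]),np.sin(q[2]);return np.array([c*d[0]+s*d[1],-s*d[0]+c*d[1]])
E
python3 - <<'E'
from h import *
b=.018;f=.062
J=fit([.45,0,-.1],[("top",(20,368),(-.17,.3,b)),("top",(683,472),(-.17,-.3,b)),("top",(727,165),(.1,-.3,f)),("top",(730,133),(.132,-.3,f)),("top",(395,117),(.1,-.002,f)),
 ("scene",(475,18),(-.17,.3,b)),("scene",(13,258),(-.17,-.3,b)),("scene",(688,207),(.17,.3,b)),("scene",(200,497),(.17,-.3,b)),("scene",(160,420),(.1,-.3,f)),("scene",(182,443),(.132,-.3,f))])
t=.05
B=fit([.45,-.15,-.1],[("top",(427,218),(.029,.12,t)),("top",(696,263),(.029,-.12,t)),("top",(690,327),(-.029,-.12,t)),("top",(415,283),(-.029,.12,t)),
 ("scene",(300,203),(-.029,.12,t)),("scene",(330,240),(.029,.12,t)),("scene",(122,352),(.029,-.12,t)),("scene",(90,315),(-.029,-.12,t))])
print("blank in jig",local(J,B),B[2]-J[2])
# pivot y from knob, and from arm; knob centre top
def g(p):
    y,a=p;u=np.array([.018,.054]);o=[]
    pt=lambda u,w,dy:W(J,(.116-(u*np.cos(a)-w*np.sin(a)),y+dy,.082+u*np.sin(a)+w*np.cos(a)))
    o+=[proj("top",W(J,(.116,y+.048,.098)))-px("top",(240,65))]
    o+=[proj("top",pt(.054,-.06,.01))-px("top",(268,130)),proj("top",pt(.054,-.06,-.01))-px("top",(294,130))]
    o+=[proj("top",pt(.058,.004,.012))-px("top",(277,45)),proj("top",pt(.058,.004,-.012))-px("top",(303,46))]
    o+=[proj("scene",pt(.054,-.06,-.01))-px("scene",(465,150)),proj("scene",pt(.054,-.06,.01))-px("scene",(480,145))]
    return np.concatenate(o).ravel()
r=least_squares(g,[.06,1.4],loss="soft_l1");print(r.x,np.round(g(r.x).reshape(-1,2),1).tolist())
y,a=r.x;print("pivot",W(J,(.116,y,.082)),"jig corner LF",W(J,(-.17,.3,0)))
o=bot.get_obs();print(R.from_euler("xyz",o["eef_rot"]).as_matrix().round(3))
E
```

```text
[ 4.754e-01  2.000e-04 -1.552e-01]
[[-1.7, -0.0], [-0.8, 0.4], [0.1, 0.4], [0.5, -0.4], [-0.4, -0.5], [-0.6, -0.6], [-0.7, -0.7], [1.0, -1.4], [1.1, 2.6], [-0.8, 0.5], [-1.5, 1.4]]
[ 0.4356 -0.16   -0.167 ]
[[-0.1, -0.2], [-0.0, -0.4], [-1.0, -0.3], [0.2, -0.6], [-1.3, -0.5], [0.3, -0.4], [-0.5, 0.8], [-0.6, -0.9]]
blank in jig [-0.01461037 -0.1643949 ] -0.011887489828189879
[0.08632032 1.56587328] [[0.1, -0.9], [-0.6, -2.9], [-1.4, -1.7], [-0.1, 0.6], [0.7, 1.6], [-1.4, 0.5], [-1.1, -0.9]]
pivot [[0.60334744 0.06753236 0.082     ]] jig corner LF [[0.35380245 0.32284061 0.        ]]
[[-0.001 -0.975  0.222]
 [-0.002  0.222  0.975]
 [-1.     0.    -0.002]]
```

send_rows:
  commands:
    - {"travel": [0.03,-0.03,0],"roll": 1,"hand": 0}
    - {"travel": [0.06,-0.06,0],"roll": 2,"hand": 0}
    - {"travel": [0.09,-0.09,0],"roll": 3,"hand": 0}
    - {"travel": [0.12,-0.12,0],"roll": 3.9,"hand": 0}
    - {"travel": [0.15,-0.15,0],"roll": 3.9,"hand": 0}
    - {"travel": [0.18,-0.18,0],"roll": 3.9,"hand": 0}
    - {"travel": [0.2,-0.2,0],"roll": 3.9,"hand": 0}
    - {"travel": [0.2,-0.2,0],"roll": 3.9,"hand": 0}
  newtons: 40

```text
clock: 0.77
position: [0.3315, 0.3565, 0.231]
eef_rot: [-2.325, 1.567, -0.916]
contact_force: [-0.1, -0.2, 0.3]
grip_width: 0.0002
```

send_rows:
  commands:
    - {"travel": [0.03,-0.03,0],"roll": 0,"hand": 0}
    - {"travel": [0.06,-0.06,0],"roll": 0,"hand": 0}
    - {"travel": [0.09,-0.09,0],"roll": 0,"hand": 0}
    - {"travel": [0.12,-0.12,0],"roll": 0,"hand": 0}
    - {"travel": [0.15,-0.15,0],"roll": 0,"hand": 0}
    - {"travel": [0.18,-0.18,0],"roll": 0,"hand": 0}
    - {"travel": [0.2,-0.2,0],"roll": 0,"hand": 0}
    - {"travel": [0.2,-0.2,0],"roll": 0,"hand": 0}

```text
clock: 1.43
position: [0.5322, 0.1567, 0.2306]
eef_rot: [-2.172, 1.567, -0.762]
contact_force: [0.7, 0.5, 0.8]
grip_width: -0.0001
```

send_rows:
  commands:
    - {"travel": [0.03,-0.03,0],"roll": 0,"hand": 0}
    - {"travel": [0.06,-0.06,0],"roll": 0,"hand": 0}
    - {"travel": [0.09,-0.08,0],"roll": 0,"hand": 0}
    - {"travel": [0.11,-0.098,0],"roll": 0,"hand": 0}
    - {"travel": [0.11,-0.098,-0.02],"roll": 0,"hand": 0}
    - {"travel": [0.11,-0.098,-0.02],"roll": 0,"hand": 0}
    - {"travel": [0.11,-0.098,-0.02],"roll": 0,"hand": 0}
    - {"travel": [0.11,-0.098,-0.02],"roll": 0,"hand": 0}

```text
clock: 2.1
position: [0.6368, 0.0639, 0.2115]
eef_rot: [1.163, 1.57, 2.579]
contact_force: [0.6, -0.6, 0.4]
grip_width: -0.0001
```

send_rows:
  commands:
    - {"travel": [0,-0.002,-0.02],"roll": 0,"hand": 0}
    - {"travel": [0,-0.002,-0.045],"roll": 0,"hand": 0}
    - {"travel": [0,-0.002,-0.07],"roll": 0,"hand": 0}
    - {"travel": [0,-0.002,-0.085],"roll": 0,"hand": 0}
    - {"travel": [0,-0.002,-0.093],"roll": 0,"hand": 0}
    - {"travel": [0,-0.002,-0.093],"roll": 0,"hand": 0}
    - {"travel": [-0.01,0,-0.093],"roll": 0,"hand": 0}
    - {"travel": [-0.02,0.001,-0.093],"roll": 0,"hand": 0}

```text
clock: 2.77
position: [0.6183, 0.0643, 0.12]
eef_rot: [-1.3, 1.567, 0.116]
contact_force: [1.0, 1.3, 0.5]
grip_width: -0.0004
```

send_rows:
  commands:
    - {"travel": [-0.01,0.0015,0],"roll": 0,"hand": 0}
    - {"travel": [-0.02,0.003,0],"roll": 0,"hand": 0}
    - {"travel": [-0.03,0.0045,0],"roll": 0,"hand": 0}
    - {"travel": [-0.04,0.006,0],"roll": 0,"hand": 0}
    - {"travel": [-0.05,0.008,0],"roll": 0,"hand": 0}
    - {"travel": [-0.06,0.0095,0],"roll": 0,"hand": 0}
    - {"travel": [-0.06,0.0095,0],"roll": 0,"hand": 0}
    - {"travel": [-0.06,0.0095,0],"roll": 0,"hand": 0}

```text
clock: 3.43
position: [0.5569, 0.0733, 0.1184]
eef_rot: [1.272, 1.571, 2.687]
contact_force: [-0.3, -0.3, 0.4]
grip_width: -0.0001
```

send_rows:
  commands:
    - {"travel": [0,0,-0.006],"roll": 0,"hand": 0}
    - {"travel": [0,0,-0.012],"roll": 0,"hand": 0}
    - {"travel": [0,0,-0.018],"roll": 0,"hand": 0}
    - {"travel": [0,0,-0.024],"roll": 0,"hand": 0}
    - {"travel": [0,0,-0.028],"roll": 0,"hand": 0}
    - {"travel": [0,0,-0.031],"roll": 0,"hand": 0}
    - {"travel": [0,0,-0.032],"roll": 0,"hand": 0}
    - {"travel": [0,0,-0.032],"roll": 0,"hand": 0}

```text
clock: 4.1
position: [0.5577, 0.0731, 0.0861]
eef_rot: [1.604, 1.571, 3.019]
contact_force: [-0.4, -0.4, 0.1]
grip_width: -0.0
```

send_rows:
  commands:
    - {"travel": [0,0,-0.001],"roll": 0,"hand": 0}
    - {"travel": [0,0,-0.002],"roll": 0,"hand": 0}
    - {"travel": [0,0,-0.003],"roll": 0,"hand": 0}
    - {"travel": [0,0,-0.003],"roll": 0,"hand": 0}
    - {"travel": [0,0,-0.003],"roll": 0,"hand": 0}
    - {"travel": [0,0,-0.003],"roll": 0,"hand": 0}
    - {"travel": [0,0,-0.003],"roll": 0,"hand": 0}
    - {"travel": [0,0,-0.003],"roll": 0,"hand": 0}

```text
clock: 4.77
position: [0.5579, 0.0731, 0.0858]
eef_rot: [-1.458, 1.569, -0.042]
contact_force: [-4.7, -1.2, 16.0]
grip_width: -0.0002
```

```bash
python3 - <<'E'
from bench import eyes
import cv2
a=eyes.camera("scene")[190:360,235:475,::-1];cv2.imwrite("pics/s1.png",cv2.resize(a,None,fx=3,fy=3,interpolation=cv2.INTER_CUBIC))
E
```

```text
(no output)
```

View pics/s1.png

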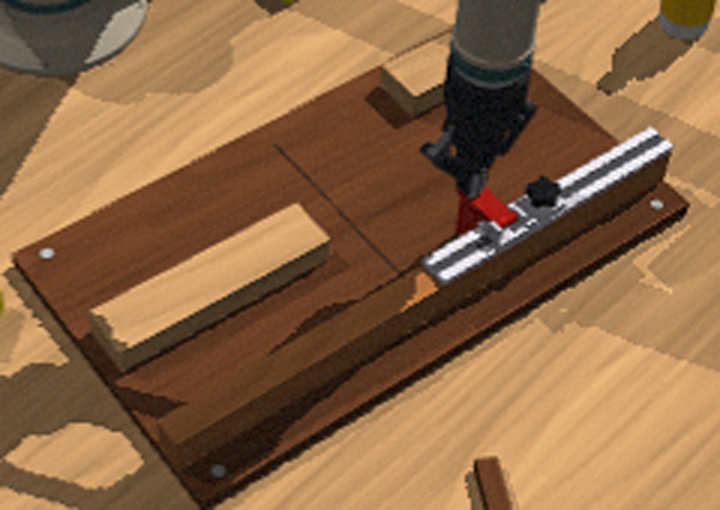

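send_rows:
  commands:
    - {"travel": [0,0,0.03],"roll": 0,"hand": 0}
    - {"travel": [0,0,0.06],"roll": 0,"hand": 0}
    - {"travel": [-0.025,-0.03,0.067],"roll": 0,"hand": 60}
    - {"travel": [-0.05,-0.06,0.067],"roll": 0,"hand": 60}
    - {"travel": [-0.075,-0.09,0.067],"roll": 0,"hand": 60}
    - {"travel": [-0.1,-0.12,0.067],"roll": 0,"hand": 60}
    - {"travel": [-0.125,-0.15,0.067],"roll": 0,"hand": 60}
    - {"travel": [-0.15,-0.18,0.067],"roll": 0,"hand": 60}

```text
clock: 5.48
position: [0.4066, -0.1079, 0.1504]
eef_rot: [-1.937, 1.569, -0.521]
contact_force: [0.8, -0.9, 0.3]
grip_width: 0.0511
```

send_rows:
  commands:
    - {"travel": [-0.02,-0.03,0],"roll": 0,"hand": 60}
    - {"travel": [-0.032,-0.043,0],"roll": 0,"hand": 60}
    - {"travel": [-0.032,-0.043,-0.03],"roll": 0,"hand": 60}
    - {"travel": [-0.032,-0.043,-0.06],"roll": 0,"hand": 60}
    - {"travel": [-0.032,-0.043,-0.09],"roll": 0,"hand": 60}
    - {"travel": [-0.032,-0.043,-0.11],"roll": 0,"hand": 60}
    - {"travel": [-0.032,-0.043,-0.124],"roll": 0,"hand": 60}
    - {"travel": [-0.032,-0.043,-0.124],"roll": 0,"hand": 60}

```text
clock: 6.15
position: [0.3739, -0.1489, 0.024]
eef_rot: [1.168, 1.565, 2.583]
contact_force: [0.8, 0.2, -0.7]
grip_width: 0.0516
```

send_rows:
  commands:
    - {"travel": [0.008,-0.001,0],"roll": 0,"hand": 60}
    - {"travel": [0.016,-0.0025,0],"roll": 0,"hand": 60}
    - {"travel": [0.024,-0.004,0],"roll": 0,"hand": 60}
    - {"travel": [0.032,-0.005,0],"roll": 0,"hand": 60}
    - {"travel": [0.04,-0.006,0],"roll": 0,"hand": 60}
    - {"travel": [0.048,-0.0075,0],"roll": 0,"hand": 60}
    - {"travel": [0.054,-0.0085,0],"roll": 0,"hand": 60}
    - {"travel": [0.06,-0.0095,0],"roll": 0,"hand": 60}

```text
clock: 6.82
position: [0.4361, -0.1592, 0.0264]
eef_rot: [1.212, 1.57, 2.627]
contact_force: [-3.7, 1.1, 2.2]
grip_width: 0.0512
```

send_rows:
  commands:
    - {"travel": [0.007,-0.001,0],"roll": 0,"hand": 60}
    - {"travel": [0.014,-0.002,0],"roll": 0,"hand": 60}
    - {"travel": [0.021,-0.003,0],"roll": 0,"hand": 60}
    - {"travel": [0.028,-0.0045,0],"roll": 0,"hand": 60}
    - {"travel": [0.034,-0.0055,0],"roll": 0,"hand": 60}
    - {"travel": [0.039,-0.006,0],"roll": 0,"hand": 60}
    - {"travel": [0.041,-0.0065,0],"roll": 0,"hand": 60}
    - {"travel": [0.041,-0.0065,0],"roll": 0,"hand": 60}

```text
clock: 7.48
position: [0.478, -0.1663, 0.0263]
eef_rot: [-1.732, 1.569, -0.317]
contact_force: [-0.3, 0.1, 0.6]
grip_width: 0.0513
```

```bash
python3 - <<'E'
from bench import eyes
import cv2
a=eyes.camera("scene")[190:360,235:475,::-1];cv2.imwrite("pics/s2.png",cv2.resize(a,None,fx=3,fy=3,interpolation=cv2.INTER_CUBIC))
E
```

```text
(no output)
```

View pics/s2.png

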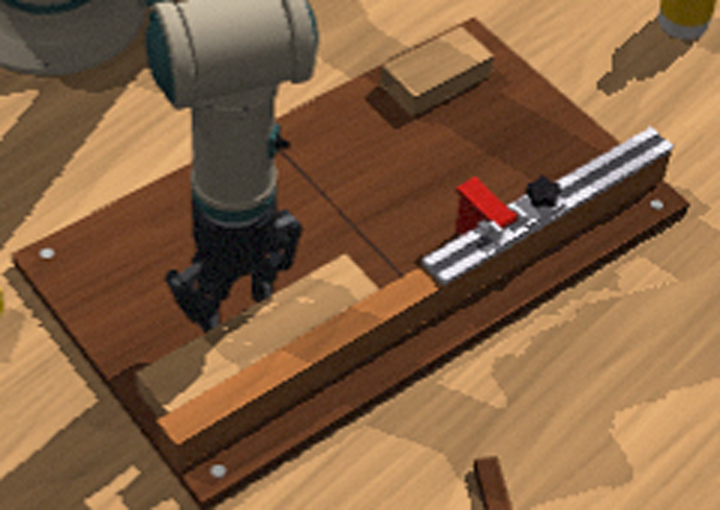

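send_rows:
  commands:
    - {"travel": [-0.015,0.002,0],"roll": 0,"hand": 60}
    - {"travel": [-0.03,0.0045,0.01],"roll": 0,"hand": 60}
    - {"travel": [-0.03,0.0045,0.04],"roll": 0,"hand": 0}
    - {"travel": [-0.03,0.0045,0.074],"roll": 0,"hand": 0}
    - {"travel": [-0.02,-0.03,0.074],"roll": 0,"hand": 0}
    - {"travel": [-0.01,-0.065,0.074],"roll": 0,"hand": 0}
    - {"travel": [0,-0.1,0.074],"roll": 0,"hand": 0}
    - {"travel": [0.008,-0.135,0.074],"roll": 0,"hand": 0}

```text
clock: 8.2
position: [0.4859, -0.3027, 0.1012]
eef_rot: [-1.949, 1.567, -0.534]
contact_force: [1.4, -0.5, -0.3]
grip_width: -0.0003
```

send_rows:
  commands:
    - {"travel": [0,-0.02,0],"roll": 0,"hand": 0}
    - {"travel": [0,-0.034,0],"roll": 0,"hand": 0}
    - {"travel": [0,-0.034,-0.02],"roll": 0,"hand": 0}
    - {"travel": [0,-0.034,-0.045],"roll": 0,"hand": 0}
    - {"travel": [0,-0.034,-0.065],"roll": 0,"hand": 0}
    - {"travel": [0,-0.034,-0.072],"roll": 0,"hand": 0}
    - {"travel": [0,-0.034,-0.072],"roll": 0,"hand": 0}
    - {"travel": [0,-0.034,-0.072],"roll": 0,"hand": 0}

```text
clock: 8.87
position: [0.4848, -0.3346, 0.0286]
eef_rot: [-0.922, 1.571, 0.494]
contact_force: [0.4, -0.1, 0.1]
grip_width: 0.0001
```

send_rows:
  commands:
    - {"travel": [0.0015,0.01,0],"roll": 0,"hand": 0}
    - {"travel": [0.003,0.02,0],"roll": 0,"hand": 0}
    - {"travel": [0.0045,0.03,0],"roll": 0,"hand": 0}
    - {"travel": [0.006,0.039,0],"roll": 0,"hand": 0}
    - {"travel": [0.0075,0.048,0],"roll": 0,"hand": 0}
    - {"travel": [0.009,0.057,0],"roll": 0,"hand": 0}
    - {"travel": [0.0105,0.066,0],"roll": 0,"hand": 0}
    - {"travel": [0.0115,0.074,0],"roll": 0,"hand": 0}

```text
clock: 9.53
position: [0.4968, -0.2604, 0.0289]
eef_rot: [-2.186, 1.569, -0.77]
contact_force: [-0.5, -4.0, 2.9]
grip_width: 0.0005
```

send_rows:
  commands:
    - {"travel": [0.0015,0.009,0],"roll": 0,"hand": 0}
    - {"travel": [0.003,0.018,0],"roll": 0,"hand": 0}
    - {"travel": [0.004,0.027,0],"roll": 0,"hand": 0}
    - {"travel": [0.0055,0.036,0],"roll": 0,"hand": 0}
    - {"travel": [0.007,0.045,0],"roll": 0,"hand": 0}
    - {"travel": [0.008,0.053,0],"roll": 0,"hand": 0}
    - {"travel": [0.009,0.06,0],"roll": 0,"hand": 0}
    - {"travel": [0.009,0.06,0],"roll": 0,"hand": 0}

```text
clock: 10.2
position: [0.5047, -0.1984, 0.0279]
eef_rot: [0.611, 1.568, 2.027]
contact_force: [-0.1, -0.8, -0.4]
grip_width: 0.0002
```

```bash
python3 - <<'E'
from bench import eyes
import cv2
a=eyes.camera("scene")[190:360,235:475,::-1];cv2.imwrite("pics/s3.png",cv2.resize(a,None,fx=3,fy=3,interpolation=cv2.INTER_CUBIC))
E
```

```text
(no output)
```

View pics/s3.png

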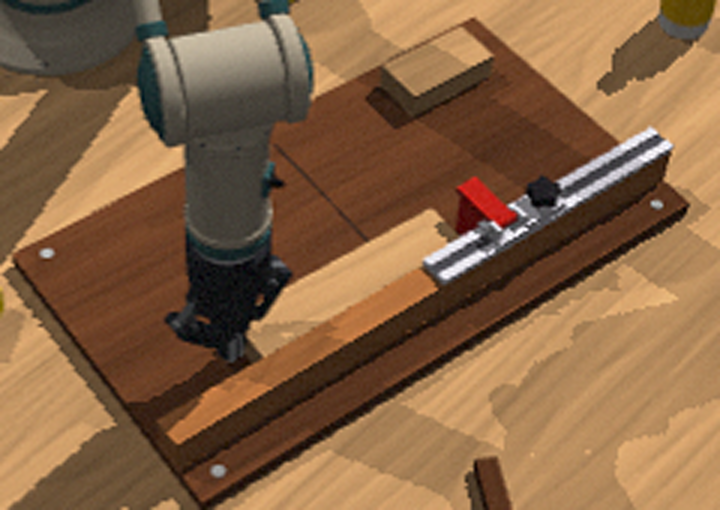

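send_rows:
  commands:
    - {"travel": [0.0005,0.003,0],"roll": 0,"hand": 0}
    - {"travel": [0.001,0.006,0],"roll": 0,"hand": 0}
    - {"travel": [0.001,0.008,0],"roll": 0,"hand": 0}
    - {"travel": [0.0015,0.009,0],"roll": 0,"hand": 0}
    - {"travel": [0.0015,0.01,0],"roll": 0,"hand": 0}
    - {"travel": [0.0015,0.011,0],"roll": 0,"hand": 0}
    - {"travel": [0.002,0.012,0],"roll": 0,"hand": 0}
    - {"travel": [0.002,0.013,0],"roll": 0,"hand": 0}

```text
clock: 10.92
position: [0.5072, -0.1878, 0.0283]
eef_rot: [-0.972, 1.571, 0.443]
contact_force: [-0.5, -1.3, -1.4]
grip_width: 0.0001
```

send_rows:
  commands:
    - {"travel": [0,0.001,0],"roll": 0,"hand": 0}
    - {"travel": [0.0005,0.002,0],"roll": 0,"hand": 0}
    - {"travel": [0.0005,0.003,0],"roll": 0,"hand": 0}
    - {"travel": [0.0005,0.004,0],"roll": 0,"hand": 0}
    - {"travel": [0.0005,0.004,0],"roll": 0,"hand": 0}
    - {"travel": [0.0005,0.004,0],"roll": 0,"hand": 0}
    - {"travel": [0.0005,0.004,0],"roll": 0,"hand": 0}
    - {"travel": [0.0005,0.004,0],"roll": 0,"hand": 0}

```text
clock: 11.58
position: [0.5076, -0.1836, 0.0284]
eef_rot: [-0.062, 1.57, 1.353]
contact_force: [0.3, 0.0, 0.4]
grip_width: 0.0001
```

send_rows:
  commands:
    - {"travel": [0,0.001,0],"roll": 0,"hand": 0}
    - {"travel": [0.0005,0.002,0],"roll": 0,"hand": 0}
    - {"travel": [0.0005,0.003,0],"roll": 0,"hand": 0}
    - {"travel": [0.0005,0.004,0],"roll": 0,"hand": 0}
    - {"travel": [0.0005,0.004,0],"roll": 0,"hand": 0}
    - {"travel": [0.0005,0.004,0],"roll": 0,"hand": 0}
    - {"travel": [0.0005,0.004,0],"roll": 0,"hand": 0}
    - {"travel": [0.0005,0.004,0],"roll": 0,"hand": 0}

```text
clock: 12.25
position: [0.5085, -0.1814, 0.0285]
eef_rot: [-2.725, 1.568, -1.309]
contact_force: [-1.6, -5.4, -1.4]
grip_width: 0.0
```

send_rows:
  commands:
    - {"travel": [0,0.001,0],"roll": 0,"hand": 0}
    - {"travel": [0,0.002,0],"roll": 0,"hand": 0}
    - {"travel": [0,0.002,0],"roll": 0,"hand": 0}
    - {"travel": [0,0.002,0],"roll": 0,"hand": 0}
    - {"travel": [0,0.002,0],"roll": 0,"hand": 0}
    - {"travel": [0,0.002,0],"roll": 0,"hand": 0}
    - {"travel": [0,0.002,0],"roll": 0,"hand": 0}
    - {"travel": [0,0.002,0],"roll": 0,"hand": 0}

```text
clock: 12.92
position: [0.5088, -0.1812, 0.0288]
eef_rot: [-2.728, 1.565, -1.311]
contact_force: [-1.5, -10.9, -1.8]
grip_width: -0.0002
```

send_rows:
  commands:
    - {"travel": [-0.001,-0.01,0],"roll": 0,"hand": 0}
    - {"travel": [-0.003,-0.025,0],"roll": 0,"hand": 0}
    - {"travel": [-0.003,-0.025,0.035],"roll": 0,"hand": 0}
    - {"travel": [-0.003,-0.025,0.072],"roll": 0,"hand": 0}
    - {"travel": [-0.03,0,0.072],"roll": 0,"hand": 60}
    - {"travel": [-0.051,0.03,0.072],"roll": 0,"hand": 60}
    - {"travel": [-0.051,0.065,0.072],"roll": 0,"hand": 60}
    - {"travel": [-0.051,0.1,0.072],"roll": 0,"hand": 60}

```text
clock: 13.58
position: [0.4554, -0.0765, 0.1006]
eef_rot: [0.466, 1.569, 1.878]
contact_force: [1.0, -0.2, -0.7]
grip_width: 0.0485
```

send_rows:
  commands:
    - {"travel": [0,0.02,0],"roll": 0,"hand": 60}
    - {"travel": [0,0.03,0],"roll": 0,"hand": 60}
    - {"travel": [0,0.03,-0.025],"roll": 0,"hand": 60}
    - {"travel": [0,0.03,-0.05],"roll": 0,"hand": 60}
    - {"travel": [0,0.03,-0.07],"roll": 0,"hand": 60}
    - {"travel": [0,0.03,-0.074],"roll": 0,"hand": 60}
    - {"travel": [0,0.03,-0.074],"roll": 0,"hand": 60}
    - {"travel": [0,0.03,-0.074],"roll": 0,"hand": 60}

```text
clock: 14.25
position: [0.4577, -0.0482, 0.0267]
eef_rot: [-1.154, 1.57, 0.26]
contact_force: [-0.9, -0.5, 0.2]
grip_width: 0.0512
```

send_rows:
  commands:
    - {"travel": [0.007,-0.001,0],"roll": 0,"hand": 60}
    - {"travel": [0.014,-0.002,0],"roll": 0,"hand": 60}
    - {"travel": [0.021,-0.003,0],"roll": 0,"hand": 60}
    - {"travel": [0.027,-0.004,0],"roll": 0,"hand": 60}
    - {"travel": [0.032,-0.005,0],"roll": 0,"hand": 60}
    - {"travel": [0.036,-0.0055,0],"roll": 0,"hand": 60}
    - {"travel": [0.038,-0.006,0],"roll": 0,"hand": 60}
    - {"travel": [0.038,-0.006,0],"roll": 0,"hand": 60}

```text
clock: 14.92
position: [0.4957, -0.0539, 0.0263]
eef_rot: [-1.454, 1.57, -0.039]
contact_force: [-0.1, -0.1, 1.3]
grip_width: 0.0513
```

send_rows:
  commands:
    - {"travel": [0.001,0,0],"roll": 0,"hand": 60}
    - {"travel": [0.002,0,0],"roll": 0,"hand": 60}
    - {"travel": [0.003,0,0],"roll": 0,"hand": 60}
    - {"travel": [0.004,0,0],"roll": 0,"hand": 60}
    - {"travel": [0.004,0,0],"roll": 0,"hand": 60}
    - {"travel": [0.004,0,0],"roll": 0,"hand": 60}
    - {"travel": [0.004,0,0],"roll": 0,"hand": 60}
    - {"travel": [0.004,0,0],"roll": 0,"hand": 60}

```text
clock: 15.58
position: [0.4987, -0.0538, 0.0262]
eef_rot: [1.582, 1.57, 2.997]
contact_force: [-1.9, -1.4, -0.5]
grip_width: 0.0512
```

send_rows:
  commands:
    - {"travel": [0.001,0,0],"roll": 0,"hand": 60}
    - {"travel": [0.002,0,0],"roll": 0,"hand": 60}
    - {"travel": [0.003,0,0],"roll": 0,"hand": 60}
    - {"travel": [0.003,0,0],"roll": 0,"hand": 60}
    - {"travel": [0.003,0,0],"roll": 0,"hand": 60}
    - {"travel": [0.003,0,0],"roll": 0,"hand": 60}
    - {"travel": [0.003,0,0],"roll": 0,"hand": 60}
    - {"travel": [0.003,0,0],"roll": 0,"hand": 60}

```text
clock: 16.25
position: [0.4987, -0.0536, 0.026]
eef_rot: [1.652, 1.564, 3.068]
contact_force: [-8.3, -2.8, 4.5]
grip_width: 0.0511
```

send_rows:
  commands:
    - {"travel": [-0.015,0.002,0],"roll": 0,"hand": 60}
    - {"travel": [-0.035,0.005,0],"roll": 0,"hand": 60}
    - {"travel": [-0.05,0.007,0.03],"roll": 0,"hand": 60}
    - {"travel": [-0.06,0.007,0.065],"roll": 0,"hand": 60}
    - {"travel": [-0.07,-0.01,0.1],"roll": 0,"hand": 0}
    - {"travel": [-0.08,-0.04,0.12],"roll": 0,"hand": 0}
    - {"travel": [-0.08,-0.075,0.12],"roll": 0,"hand": 0}
    - {"travel": [-0.08,-0.11,0.12],"roll": 0,"hand": 0}

```text
clock: 16.92
position: [0.424, -0.1654, 0.149]
eef_rot: [-1.814, 1.563, -0.398]
contact_force: [0.9, 0.8, 0.7]
grip_width: 0.0027
```

send_rows:
  commands:
    - {"travel": [-0.02,-0.03,0],"roll": 0,"hand": 0}
    - {"travel": [-0.04,-0.06,0],"roll": 0,"hand": 0}
    - {"travel": [-0.05,-0.09,0],"roll": 0,"hand": 0}
    - {"travel": [-0.05,-0.12,0],"roll": 0,"hand": 0}
    - {"travel": [-0.05,-0.12,0],"roll": 0,"hand": 0}
    - {"travel": [-0.05,-0.12,0],"roll": 0,"hand": 0}
    - {"travel": [-0.05,-0.12,0],"roll": 0,"hand": 0}
    - {"travel": [-0.05,-0.12,0],"roll": 0,"hand": 0}

```text
clock: 17.58
position: [0.3724, -0.2827, 0.1463]
eef_rot: [-0.211, 1.57, 1.205]
contact_force: [0.3, 0.3, 0.7]
grip_width: -0.0002
```

```bash
python3 - <<'E'
from bench import eyes
import cv2,numpy as np
f=lambda a,k:cv2.resize(a,None,fx=k,fy=k,interpolation=cv2.INTER_CUBIC)
t=eyes.camera("top")[:,:,::-1];s=eyes.camera("scene")[:,:,::-1]
cv2.imwrite("pics/t4f.png",t);cv2.imwrite("pics/s4f.png",s)
cv2.imwrite("pics/m4.png",np.vstack([f(t[150:220,255:415],5),f(s[225:345,295:425][:, :],1)[0:0].reshape(0,800,3) if 0 else f(s[238:298,310:470],5)]))
E
```

```text
(no output)
```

View pics/m4.png

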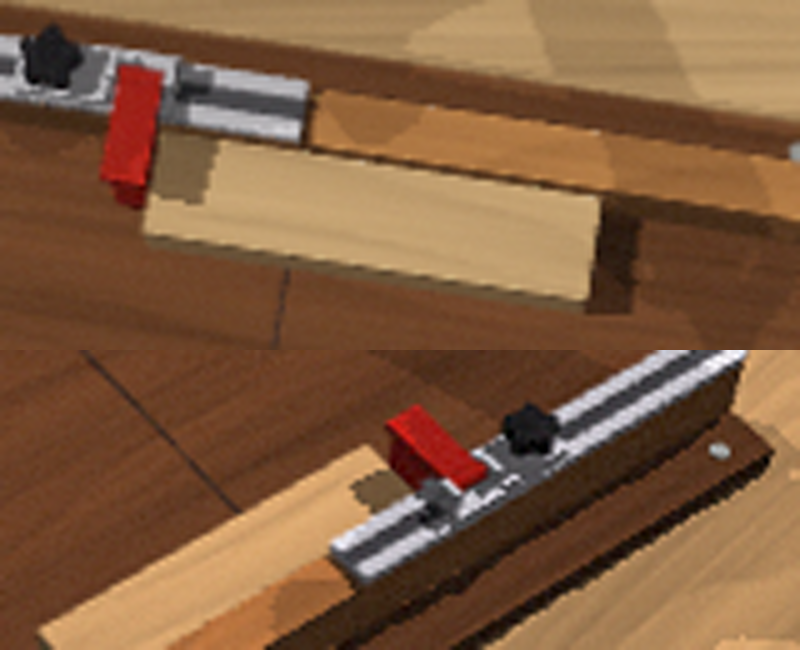

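The top view shows the blank along the fence, with its left end at the red foot (145,200). I'll compare its edges with the ideal pose.

```bash
python3 - <<'E'
from h import *
J=np.array([.4754,.0002,-.1552])
y=.0763-.12;q=np.r_[W(J,(.071,y,0))[0,:2],J[2]]
def m(p): return (proj("top",W(p,[(-.029,.12,.05),(-.029,-.12,.05),(.029,-.12,.05)]))-[255,150]+.4)*5
print(m(q).round(0).tolist(),"read [145,237],[588,300],[601,197]")
r=least_squares(lambda p:(m(p)-[[145,237],[588,300],[601,197]]).ravel(),q).x
print(local(J,r),r[2]-J[2]); print(bot.get_obs()["clock"])
# fence front edge right part check
print(((proj("top",W(J,[(.1,-.002,.062),(.1,-.18,.062)]))-[255,150]+.4)*5).round(0).tolist())
E
```

```text
[[145.0, 231.0], [591.0, 299.0], [605.0, 195.0]] read [145,237],[588,300],[601,197]
[ 0.06890898 -0.04268235] 0.008985397982635618
17.6833
[[306.0, 143.0], [638.0, 193.0]]
```

The residual tilt is at reading accuracy (under 0.01 rad). To be sure, I'll press the long side near each end and compare where contact occurs.

send_rows:
  commands:
    - {"travel": [0.017,0.033,0],"roll": 0,"hand": 0}
    - {"travel": [0.034,0.066,-0.01],"roll": 0,"hand": 0}
    - {"travel": [0.05,0.1,-0.02],"roll": 0,"hand": 0}
    - {"travel": [0.066,0.133,-0.04],"roll": 0,"hand": 0}
    - {"travel": [0.08,0.165,-0.06],"roll": 0,"hand": 0}
    - {"travel": [0.086,0.174,-0.085],"roll": 0,"hand": 0}
    - {"travel": [0.086,0.174,-0.11],"roll": 0,"hand": 0}
    - {"travel": [0.086,0.174,-0.12],"roll": 0,"hand": 0}

```text
clock: 18.35
position: [0.4567, -0.1069, 0.0239]
eef_rot: [1.284, 1.567, 2.704]
contact_force: [-1.1, 0.4, -0.6]
grip_width: 0.0001
```

send_rows:
  commands:
    - {"travel": [0.008,-0.001,0],"roll": 0,"hand": 0}
    - {"travel": [0.016,-0.0025,0],"roll": 0,"hand": 0}
    - {"travel": [0.023,-0.0035,0],"roll": 0,"hand": 0}
    - {"travel": [0.027,-0.004,0],"roll": 0,"hand": 0}
    - {"travel": [0.029,-0.0045,0],"roll": 0,"hand": 0}
    - {"travel": [0.031,-0.005,0],"roll": 0,"hand": 0}
    - {"travel": [0.033,-0.005,0],"roll": 0,"hand": 0}
    - {"travel": [0.033,-0.005,0],"roll": 0,"hand": 0}

```text
clock: 19.02
position: [0.489, -0.1147, 0.0264]
eef_rot: [1.568, 1.567, 2.983]
contact_force: [-5.1, -0.6, 3.0]
grip_width: 0.0002
```

send_rows:
  commands:
    - {"travel": [0.001,0,0],"roll": 0,"hand": 0}
    - {"travel": [0.002,0,0],"roll": 0,"hand": 0}
    - {"travel": [0.002,0,0],"roll": 0,"hand": 0}
    - {"travel": [0.002,0,0],"roll": 0,"hand": 0}
    - {"travel": [0.002,0,0],"roll": 0,"hand": 0}
    - {"travel": [0.002,0,0],"roll": 0,"hand": 0}
    - {"travel": [0.002,0,0],"roll": 0,"hand": 0}
    - {"travel": [0.002,0,0],"roll": 0,"hand": 0}

```text
clock: 19.68
position: [0.489, -0.1144, 0.0261]
eef_rot: [1.585, 1.563, 3.0]
contact_force: [-7.9, -0.9, 5.4]
grip_width: -0.0004
```

send_rows:
  commands:
    - {"travel": [-0.012,0.002,0],"roll": 0,"hand": 0}
    - {"travel": [-0.024,0.004,0],"roll": 0,"hand": 0}
    - {"travel": [-0.022,0.03,0],"roll": 0,"hand": 0}
    - {"travel": [-0.017,0.06,0],"roll": 0,"hand": 0}
    - {"travel": [-0.013,0.09,0],"roll": 0,"hand": 0}
    - {"travel": [-0.009,0.115,0],"roll": 0,"hand": 0}
    - {"travel": [-0.005,0.132,0],"roll": 0,"hand": 0}
    - {"travel": [-0.005,0.132,0],"roll": 0,"hand": 0}

```text
clock: 20.35
position: [0.4893, 0.0197, 0.0267]
eef_rot: [-1.017, 1.568, 0.401]
contact_force: [0.4, 0.6, 0.5]
grip_width: 0.0002
```

send_rows:
  commands:
    - {"travel": [0.006,-0.001,0],"roll": 0,"hand": 0}
    - {"travel": [0.012,-0.002,0],"roll": 0,"hand": 0}
    - {"travel": [0.016,-0.0025,0],"roll": 0,"hand": 0}
    - {"travel": [0.018,-0.003,0],"roll": 0,"hand": 0}
    - {"travel": [0.02,-0.003,0],"roll": 0,"hand": 0}
    - {"travel": [0.022,-0.0035,0],"roll": 0,"hand": 0}
    - {"travel": [0.024,-0.0035,0],"roll": 0,"hand": 0}
    - {"travel": [0.024,-0.0035,0],"roll": 0,"hand": 0}

```text
clock: 21.02
position: [0.5093, 0.0133, 0.0258]
eef_rot: [1.735, 1.565, -3.133]
contact_force: [-5.3, -0.7, 3.7]
grip_width: 0.0003
```

send_rows:
  commands:
    - {"travel": [-0.015,0.002,0],"roll": 0,"hand": 0}
    - {"travel": [-0.035,0.005,0.005],"roll": 0,"hand": 0}
    - {"travel": [-0.04,0.005,0.04],"roll": 0,"hand": 0}
    - {"travel": [-0.04,0,0.075],"roll": 0,"hand": 0}
    - {"travel": [-0.04,-0.035,0.075],"roll": 0,"hand": 0}
    - {"travel": [-0.035,-0.07,0.075],"roll": 0,"hand": 0}
    - {"travel": [-0.03,-0.105,0.075],"roll": 0,"hand": 0}
    - {"travel": [-0.025,-0.14,0.075],"roll": 0,"hand": 0}

```text
clock: 21.68
position: [0.4874, -0.1279, 0.1019]
eef_rot: [-1.727, 1.569, -0.311]
contact_force: [1.0, 0.1, -1.0]
grip_width: 0.0001
```

send_rows:
  commands:
    - {"travel": [0.005,-0.035,0],"roll": 0,"hand": 0}
    - {"travel": [0.01,-0.07,0],"roll": 0,"hand": 0}
    - {"travel": [0.016,-0.093,0],"roll": 0,"hand": 0}
    - {"travel": [0.016,-0.093,0],"roll": 0,"hand": 0}
    - {"travel": [0.016,-0.093,-0.03],"roll": 0,"hand": 0}
    - {"travel": [0.016,-0.093,-0.06],"roll": 0,"hand": 0}
    - {"travel": [0.016,-0.093,-0.073],"roll": 0,"hand": 0}
    - {"travel": [0.016,-0.093,-0.073],"roll": 0,"hand": 0}

```text
clock: 22.35
position: [0.5004, -0.2174, 0.0251]
eef_rot: [1.143, 1.563, 2.557]
contact_force: [0.1, 0.5, 0.3]
grip_width: 0.0002
```

send_rows:
  commands:
    - {"travel": [0.0015,0.01,0.001],"roll": 0,"hand": 0}
    - {"travel": [0.003,0.02,0.001],"roll": 0,"hand": 0}
    - {"travel": [0.0045,0.028,0.001],"roll": 0,"hand": 0}
    - {"travel": [0.005,0.032,0.001],"roll": 0,"hand": 0}
    - {"travel": [0.0055,0.034,0.001],"roll": 0,"hand": 0}
    - {"travel": [0.0055,0.036,0.001],"roll": 0,"hand": 0}
    - {"travel": [0.006,0.037,0.001],"roll": 0,"hand": 0}
    - {"travel": [0.006,0.038,0.001],"roll": 0,"hand": 0}

```text
clock: 23.02
position: [0.5095, -0.1817, 0.0297]
eef_rot: [-2.345, 1.569, -0.93]
contact_force: [-2.0, -2.4, 3.2]
grip_width: 0.0001
```

send_rows:
  commands:
    - {"travel": [0,0.001,0],"roll": 0,"hand": 0}
    - {"travel": [0.0005,0.002,0],"roll": 0,"hand": 0}
    - {"travel": [0.0005,0.002,0],"roll": 0,"hand": 0}
    - {"travel": [0.0005,0.002,0],"roll": 0,"hand": 0}
    - {"travel": [0.0005,0.002,0],"roll": 0,"hand": 0}
    - {"travel": [0.0005,0.002,0],"roll": 0,"hand": 0}
    - {"travel": [0.0005,0.002,0],"roll": 0,"hand": 0}
    - {"travel": [0.0005,0.002,0],"roll": 0,"hand": 0}

```text
clock: 23.68
position: [0.5095, -0.1816, 0.0297]
eef_rot: [-2.984, 1.567, -1.568]
contact_force: [-2.3, -7.8, 1.9]
grip_width: -0.0001
```

send_rows:
  commands:
    - {"travel": [-0.0015,-0.01,0],"roll": 0,"hand": 0}
    - {"travel": [-0.004,-0.03,0],"roll": 0,"hand": 0}
    - {"travel": [-0.006,-0.04,0.02],"roll": 0,"hand": 0}
    - {"travel": [-0.01,-0.045,0.055],"roll": 0,"hand": 0}
    - {"travel": [-0.03,-0.05,0.09],"roll": 0,"hand": 0}
    - {"travel": [-0.06,-0.06,0.11],"roll": 0,"hand": 0}
    - {"travel": [-0.09,-0.08,0.12],"roll": 0,"hand": 0}
    - {"travel": [-0.1,-0.09,0.12],"roll": 0,"hand": 0}

```text
clock: 24.35
position: [0.4074, -0.2711, 0.1519]
eef_rot: [-2.49, 1.567, -1.076]
contact_force: [0.1, -1.5, -0.7]
grip_width: 0.0002
```

```bash
python3 - <<'E'
from bench import eyes
import cv2,numpy as np
f=lambda a,k:cv2.resize(a,None,fx=k,fy=k,interpolation=cv2.INTER_CUBIC)
t=eyes.camera("top")[:,:,::-1];s=eyes.camera("scene")[:,:,::-1]
d=cv2.absdiff(t,cv2.imread("pics/top0.png"))[200:280,195:260].max();print(d)
cv2.imwrite("pics/m5.png",np.vstack([f(t[140:200+20,255:415],5)[:300],f(s[238:298,310:470],5)]))
E
```

```text
134
```

View pics/m5.png

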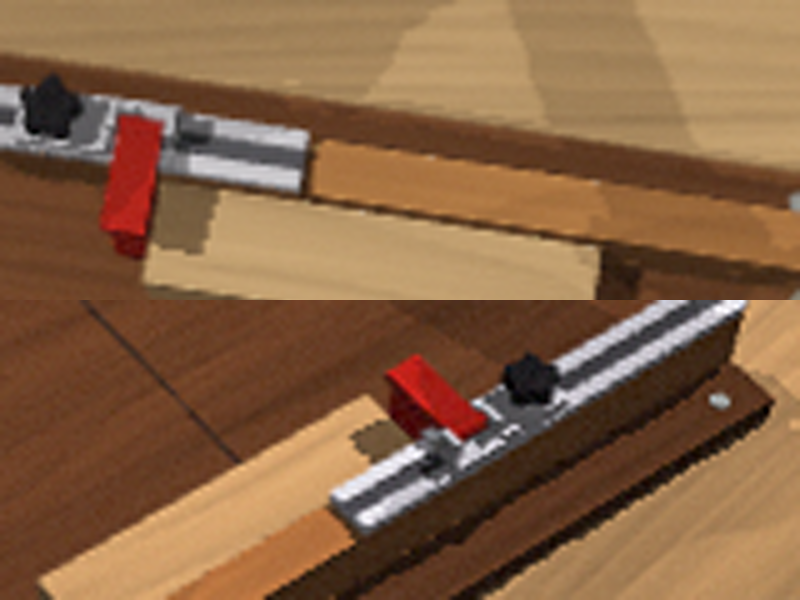

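The stop is down at (130,190) top. The blank lies along the fence with its left end at the red foot, near (148,250).

```bash
python3 -c "
from bench import ticket
print(ticket.sign_off())"
```

```text
the job is handed in; nothing more can be done
None
```

The blank is set for the cut and the job is handed in, at about 24.5 s on the robot's clock. I flipped the red stop down first, then pushed the blank to the fence and along it to the stop with the fingertips.

- **Stop:** it took 16 N at its plate's resting height (z = 0.086 m), so it is fully down. It was still down in the last picture.
- **Fence:** single-finger presses near each end of the long side were blocked at jig x = 31.2 mm and 31.5 mm. Flush should read about 31 mm.
- **Left end:** two separate end pushes were blocked at the same place, within 0.5 mm. The second, at about 8 N, was my last contact with the blank.
- **Disagreements:**
  - One picture reading before those last presses gave a tilt of about 0.009 rad and x about 2 mm off. I put this down to pixel accuracy, and the presses did not bear it out.
  - A pixel comparison around the sawn piece showed changes, most likely moving shadows. I did not check further, but the arm never worked near that piece, the glue or the saw.

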